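# Stamp the clamped test block and shelve the stamp

## Robot

A 6-joint arm with a two-finger parallel gripper is mounted at the origin on the work surface. World frame = base frame: x ahead of the robot, y to its left, z up, the work surface at z = 0. Lengths are in m, angles in rad, forces in N, time in s.
With the tool pointing down it reaches from about 0.325 to 0.75 m from the base axis. Payload 7.6 kg.
Tool frame: the origin (TCP) lies midway between the tips of the shut fingers; the grasp point (between the pads) lies 19 mm behind it; z points along the fingers, y is the line along which they close (so a half turn about z gives the same grasp; the last joint's range is limited). The gripper opens to 85 mm and grips with 20 to 120 N. Pads are 22 mm wide; open, the fingers measure 114 mm over their backs; the gripper's body (76 mm by 85 mm) begins 54 mm behind the grasp point. The pads swing forward as they close: fully open they stand 13 mm farther back than shut.
Start: joints at [-1.199, 0.052, 1.401, -0, 1.689, -0.07], TCP at [0.224, -0.475, 0.231] pointing down, gripper open.
Joint ranges: [-2.9, 2.9], [-0.91, 2.17], [0.12, 2.37], [-1.06, 4.2], [0.26, 2.73], [-2.93, 2.93]. Speed limits (rad/s): [2.57, 2.57, 3.01, 3.14, 3.14, 3.14].

## Interface

Orientations are given as a 3x3 rotation matrix whose columns are the frame's x, y, z axes.
In Python, from bench import bot, kin, telemetry, optics gives the robot as it stands. The module is installed in compiled form; this text tells all that it offers. Calls block until the motion is done:
- bot.goto(position, orientation): joint-space move of the TCP to a pose.
- bot.movel(position, max_speed=0.15, attitude=None): straight line of the TCP; attitude=None keeps the orientation; max_speed is the mean speed in m/s.
- bot.movej(angles): joint-space move.
- bot.command_gripper(opening, f_grip=None): finger opening in m; f_grip is the grip in N (None keeps the last); returns when the fingers have stopped.
- bot.sleep(seconds).
- kin.ik(position, orientation): joint angles nearest the present ones, or None.
- telemetry.get_obs(): the state.
- optics.grab_frame(name): name is "scene" or "top" or "wrist"; returns a dict with "pixels" (384x512x3 uint8, red, green, blue), "K" (3x3 intrinsics, pixels), "R" (3x3) and "t" (3): a world point X has camera coordinates R X + t. Camera axes: x right, y down, z forward; pixel columns grow to the right and rows downward; lengths in m; the calibration is good to about 2 mm. A picture is of the moment at which its call begins. There is no depth.
A pose or a line that the arm cannot do raises bot.PlanningError and nothing moves.
- bot.sign_off(): hands the job in; it is judged then, once.
Trained networks look in the newest picture that a camera, given by its name, has taken for a name from the list of things; names that differ only in an ending like _2 or _b are one class to them, and where a whole thing is asked for, a point or a joint stands for the part that bears it (a point fixed in the world has none). Each returns a list of dicts, best first, with "conf" (0 to 1); they miss things now and then, are a little off and sometimes report something else, mostly with a low value. They report only what shows in the picture. A call takes as long as a camera call. They do not tell look-alikes from the thing itself.
- optics.outline_of(camera, thing): "mask" (384x512 bool, what is visible of it) and "at" ([column, row] in pixels, amid what is visible of it).
The state is a dict: "time": time; "joint_positions": joint angles; "joint_velocities": joint speeds; "joint_torque": joint torques, N m; "ee_pos": TCP position; "tcp_rot": TCP orientation; "contact_force": force on the tool from outside, world axes, zero at the start; "ft_torque": the same for the moment, N m; "finger_gap": finger opening in m; "finger_force": force on a finger pad.
Only numpy, scipy, OpenCV 4.12 (cv2) and the standard library are available. Lean on these libraries where they do the work, as an engineer would, in place of code of your own. Each camera call takes 0.05 s, during which the arm holds its last target. There are 200 camera calls.

## Task

The test block is still clamped at its test angle in the angle vise. Take the rectangular inspection stamp from the bench by its handle and press it squarely on the block's sloping face, straight inside the scribed frame: firmly enough to drive its sprung foot at least two thirds in, without ramming it, held for a second, then lifted straight off without smearing. Then stand the stamp gently in the free place on the stamp rack, in line with the round stamps and its long side along the row, leaving the round stamps, the weight and the wrench where they are.

Things in the scene. Friction and masses are not known exactly. Their poses are not given: they have to be found in the camera images.
- stamp: Rectangular inspection stamp, loose, upright on the bench, 116 mm tall, about 250 g. Wooden handle 26 mm (x) by 36 mm (y), 52 to 116 mm up; below it a metal shell 32 by 52 mm, 22 to 52 mm up; below that the foot. Origin: centre of the underside with the foot out (it sinks below the foot's underside as the foot goes in); z up the handle. Usable either way round (half turn about z).
- stamp_foot (a joint): How far the stamp's sprung foot is pushed in, m: 0 out, 0.006 home on its stop. The foot is a flat rectangle 40 mm (stamp x) by 60 mm (stamp y), 18 mm high, and slides along the stamp's z. It begins to give at 3 N and takes 2 N more per mm: 11 N at 4 mm (a full print), 15 N home; beyond that it is hard. Ramming means over 30 N.
- vise_bed: Hinged bed of a steel angle vise with its jaws, screw and the aluminium test block clamped in them; locked, does not yield. Origin: middle of the hinge pin at its low end; x up the slope along the bed, y level along the jaws, z square out of the block's face. Slopes 23 to 38 degrees, rising away from the robot. Jaws 110 mm wide (y); tommy bar at x = 241 mm.
- jaws (a point): Midway between the jaws, level with their tops (bed x 98, z 64 mm); axes as the bed. Block face 84 (x) by 100 mm (y), square to z, centred on this z axis, 18 to 30 mm proud of the jaws depending on how it was clamped: its height must be felt. A thin dark frame 52 (x) by 72 mm (y) is scribed round its centre; the foot goes inside, long side along y, 6 mm free all round.
- rack: Low wooden stamp rack, board 110 mm (x) by 320 mm (y), top 40 mm above the bench, with a back rail along its +x edge (inner face at x = 45 mm, 22 mm higher than the board). Origin under its centre on the bench; the row runs along y.
- rack_place (a point): Middle of the free place on top of the rack's board, midway between the two round stamps; axes as the rack's. The stamp stands here with its long side along the row (y).
- round_stamp_a: Round wooden stamp, loose, standing on the rack about 95 mm to the +y side of the free place; foot 49 mm across, 102 mm tall, origin at the centre of its underside. A bystander.
- round_stamp_b: The like on the -y side of the free place. A bystander.
- weight: Loose steel test weight, a cylinder 64 mm across and 75 mm high with an eye on top (110 mm in all), origin at the centre of its underside, beyond the work. A bystander.
- wrench: Loose steel wrench lying flat on the bench, along its x axis. A bystander.
Things that resemble listed ones, but are neither listed nor needed, are in the scene too. Leave any turquoise or yellow look-alike of the stamp alone.

How it is judged:
By the outcome, as a careful person would: the job done as asked, in the order asked, and still so for the second after the job is handed in, with the robot touching nothing.
It also fails if it takes over 61 s, if anything falls off the work surface, if the arm or the gripper's body presses on something with over 40 N, if the wrist force passes 120 N, or if a joint passes its speed limit or range.

## Working session

There is one attempt and no reset: what is moved stays moved. The work goes in short steps, each a Python script; the robot and the scene stay as the last script left them, time stands still between calls to the robot, and variables do not carry over. Pictures are saved under pics/ and viewed, at most 10 in all, crops included, and the job is handed in when it is done.

```bash
mkdir -p pics
cat > h.py <<'E'
import numpy as np, cv2
from bench import bot, kin, telemetry, optics
def ray(f,uv):
    d=np.linalg.inv(f["K"])@np.array([uv[0],uv[1],1.]); R=np.array(f["R"]);
    c=-R.T@np.array(f["t"]); return c,R.T@d
def atz(f,uv,z):
    c,d=ray(f,uv); return c+d*(z-c[2])/d[2]
def proj(f,X):
    p=np.array(f["R"])@np.array(X)+np.array(f["t"]); p=np.array(f["K"])@p; return p[:2]/p[2]
def save(f,n): cv2.imwrite("pics/"+n,cv2.cvtColor(f["pixels"],cv2.COLOR_RGB2BGR))
E
python3 - <<'E'
from h import *
ims=[]
for c in ["scene","top"]:
    f=optics.grab_frame(c); ims.append(f["pixels"])
    C=-np.array(f["R"]).T@f["t"]; print(c,C.round(3),f["R"][2])
    for th in ["stamp","vise_bed","rack","round_stamp_a","weight","wrench"]:
        for o in optics.outline_of(c,th):
            r=cv2.minAreaRect(np.argwhere(o["mask"])[:,::-1].astype(np.float32))
            print(th,round(o["conf"],2),np.round(o["at"]),atz(f,o["at"],0).round(3),np.round(r[0]),np.round(r[1]),round(r[2]))
    cv2.imwrite(f"pics/{c}0.png",cv2.resize(cv2.cvtColor(f["pixels"],cv2.COLOR_RGB2BGR),(800,600)))
print(telemetry.get_obs())
E
```

```text
scene [1.027 0.593 0.76 ] [-0.43083196 -0.57951569 -0.69176975]
stamp 0.89 [322. 174.] [0.363 0.02  0.   ] [325. 173.] [26. 44.] 17
stamp 0.82 [261. 180.] [ 0.505 -0.06   0.   ] [260. 178.] [45. 27.] 78
stamp 0.82 [276. 128.] [ 0.324 -0.215  0.   ] [276. 127.] [16. 44.] 10
stamp 0.6 [287. 158.] [ 0.39  -0.088  0.   ] [290. 152.] [25. 43.] 13
vise_bed 0.79 [204. 128.] [ 0.495 -0.344  0.   ] [198. 125.] [98. 53.] 9
rack 0.73 [338. 298.] [0.599 0.312 0.   ] [340. 294.] [27. 49.] 5
round_stamp_a 0.73 [340. 299.] [0.596 0.315 0.   ] [340. 294.] [27. 49.] 5
round_stamp_a 0.56 [271. 235.] [0.601 0.099 0.   ] [273. 230.] [44. 22.] 90
weight 0.86 [180. 234.] [ 0.764 -0.03   0.   ] [181. 231.] [46. 30.] 81
wrench 0.58 [245. 122.] [ 0.382 -0.295  0.   ] [246. 120.] [ 6. 11.] 90
top [ 0.473 -0.008  1.151] [ 0.09285934 -0.00401945 -0.99567112]
stamp 0.85 [298. 260.] [ 0.382 -0.158  0.   ] [296. 262.] [15. 21.] 90
stamp 0.83 [264. 249.] [ 0.419 -0.052  0.   ] [263. 247.] [13. 19.] 58
stamp 0.77 [249. 210.] [ 0.539 -0.011  0.   ] [250. 210.] [20. 13.] 90
stamp 0.58 [227. 256.] [0.401 0.062 0.   ] [
[... 671 characters left out ...]
 -7.03128736e-02]), 'joint_velocities': array([-0.00118562, -0.00058334, -0.00039544, -0.0005291 , -0.0005632 ,
        0.00133665]), 'joint_torque': array([-3.09995739e-03, -3.81457758e+01, -3.60262191e+01, -3.02354101e-04,
        1.17259892e-04,  1.23346219e-06]), 'ee_pos': array([ 0.22449566, -0.47460872,  0.2313396 ]), 'tcp_rot': array([[ 9.03987578e-01,  4.27558716e-01,  6.05820926e-05],
       [ 4.27558720e-01, -9.03987571e-01, -1.07785333e-04],
       [ 8.68090032e-06,  1.23339004e-04, -9.99999992e-01]]), 'contact_force': array([ 0.39067889, -0.78126566, -0.56103348]), 'ft_torque': array([-0.02142166,  0.01251343, -0.0079537 ]), 'finger_force': 0.0, 'finger_gap': 0.08553796668957796}
```

View pics/scene0.png

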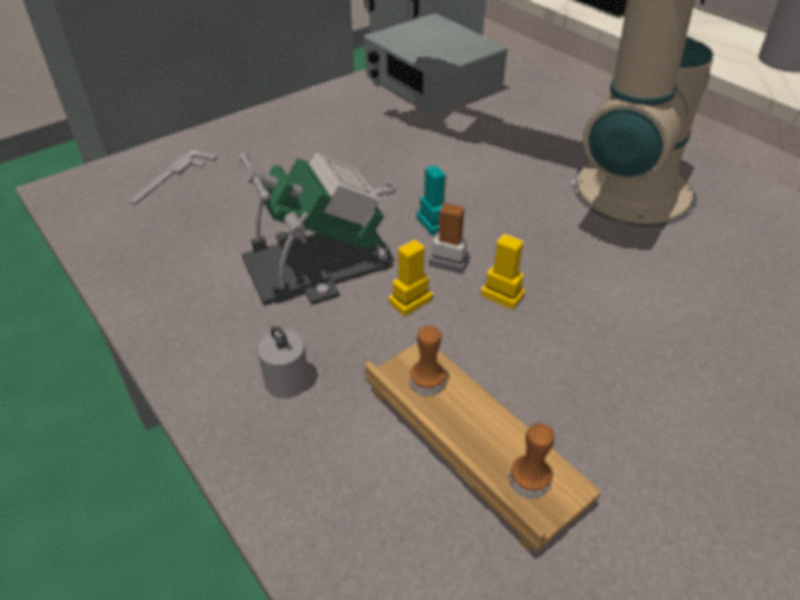

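View pics/top0.png

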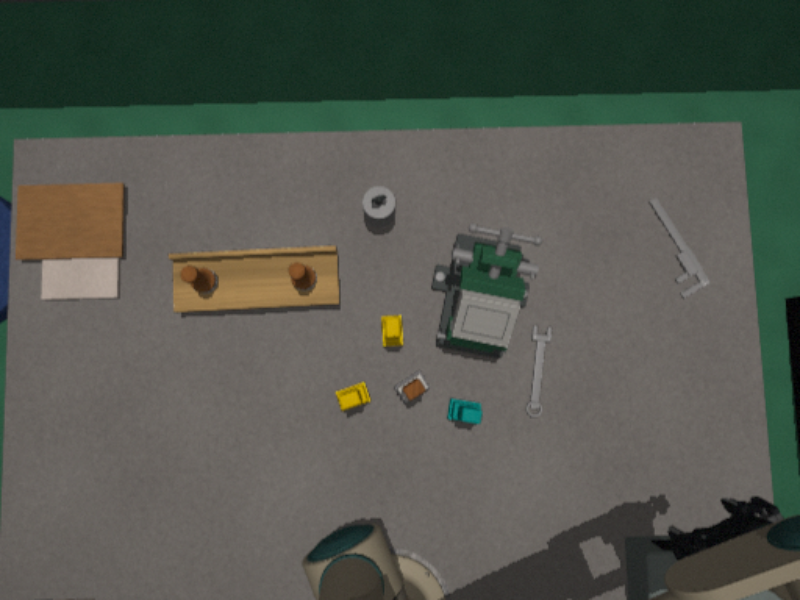

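The top picture shows the real stamp, brown handle on a metal shell, at about (264,249) native (412,388 scaled). The candidates are:
- brown (264,249): fits the description
- turquoise (298,260): look-alike
- yellow (249,210): look-alike
- yellow (227,256): look-alike

In the scene view the brown one is at (287,155) native. Next I take closer looks with the wrist camera.

Run:
```python
from h import *
D=np.array([[1,0,0],[0,-1,0],[0,0,-1.]])
a=np.radians(30); n=np.array([-np.sin(a),0,np.cos(a)])
T=np.column_stack([[np.cos(a),0,np.sin(a)],[0,-1,0],-n])
f=optics.grab_frame("top"); print(atz(f,(312,206),.14))
ims=[]
import pickle; fr={}
for nm,p,R in [("stamp",[0.36,-0.05,0.30],D),("vise",np.array([.53,-.19,.14])+.24*n,T)]:
    print(kin.ik(p,R))
    bot.goto(p,R); f=optics.grab_frame("wrist"); fr[nm]=f
    if nm=="stamp":
        fr["masks"]=optics.outline_of("wrist","stamp"); print([(o["conf"],o["at"]) for o in fr["masks"]])
    print(nm,(-np.array(f["R"]).T@f["t"]).round(3),telemetry.get_obs()["time"]); print(np.round(f["R"],3))
    ims.append(f["pixels"])
pickle.dump(fr,open("fr.pkl","wb"))
im=np.hstack(ims); cv2.imwrite("pics/w1.png",cv2.resize(cv2.cvtColor(im,cv2.COLOR_RGB2BGR),(800,300),interpolation=cv2.INTER_AREA))
save(fr["vise"],"vise1.png"); save(fr["stamp"],"stamp1.png")
```

```text
[ 0.53840436 -0.18288989  0.14      ]
[-2.39706707e-01 -4.18240984e-01  1.67651892e+00 -4.44089210e-16
  1.88331472e+00  1.33108962e+00]
[(0.88, [254.7, 100.0]), (0.83, [164.6, 114.2]), (0.7, [228.6, 16.7]), (0.7, [332.9, 140.1])]
stamp [ 0.438 -0.05   0.442] 2.5
[[-0.001 -1.     0.001]
 [-0.952  0.001  0.306]
 [-0.306 -0.001 -0.952]]
[-0.72551161 -0.51461193  1.72207251  0.33847653  1.52890569  0.90110236]
vise [ 0.406 -0.19   0.509] 3.2083
[[-0.002 -1.    -0.   ]
 [-0.978  0.002 -0.21 ]
 [ 0.21  -0.    -0.978]]
```

View pics/w1.png

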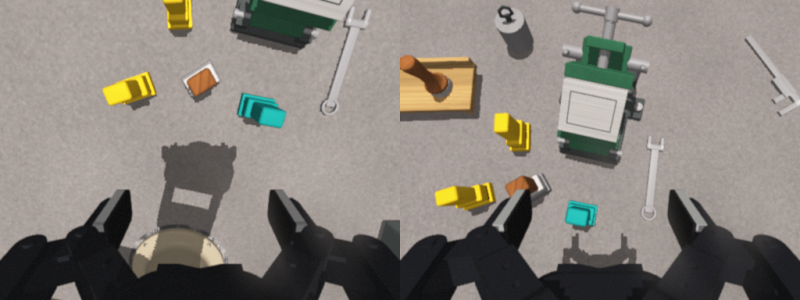

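The wrist pictures show the brown stamp at native (255,100) and the block face with its scribed frame at about (247,145) native in the vise view. I'll take one close crop of both.

Run:
```python
import cv2,numpy as np
a=cv2.imread("pics/stamp1.png")[70:140,210:300]; b=cv2.imread("pics/vise1.png")[80:210,190:320]
a=cv2.resize(a,(390,303),interpolation=cv2.INTER_CUBIC); b=cv2.resize(b,(390,390),interpolation=cv2.INTER_CUBIC)
o=np.zeros((390,790,3),np.uint8); o[:303,:390]=a; o[:,400:]=b; cv2.imwrite("pics/crop1.png",o)
```

```text
(no output)
```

View pics/crop1.png

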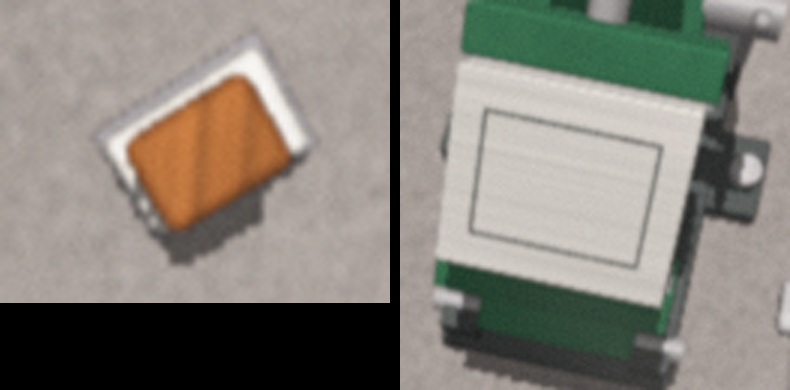

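The crop confirms the chosen stamp: brown handle top, pale metal shell. The frame corners are clear. Next: fit the frame pose, refine it with closer views, then take a closer view of the stamp.

```bash
cat >> h.py <<'E'
from scipy.optimize import least_squares
from scipy.ndimage import map_coordinates
FR=np.array([[26,36],[26,-36],[-26,-36],[-26,36]])/1000.   # bed x,y
def bedR(psi,s):
    x=np.array([np.cos(psi)*np.cos(s),np.sin(psi)*np.cos(s),np.sin(s)]); y=np.array([-np.sin(psi),np.cos(psi),0])
    return np.column_stack([x,y,np.cross(x,y)])
def world(p,pts=FR): return p[2:5]+np.c_[pts,np.zeros(len(pts))]@bedR(p[0],p[1]).T
def refine(f,uv,w=5):
    g=cv2.cvtColor(f["pixels"],cv2.COLOR_RGB2GRAY).astype(float); L=[]
    for i in range(4):
        a,b=uv[i],uv[(i+1)%4]; d=(b-a)/np.linalg.norm(b-a); nn=np.array([-d[1],d[0]]); P=[]
        o=np.arange(-w,w+.01,.25)
        for t in np.linspace(.12,.88,25):
            q=a+t*(b-a)+o[:,None]*nn; v=map_coordinates(g,[q[:,1],q[:,0]],order=1)
            k=np.clip(np.median(v)-v-8,0,None)
            if k.sum()>0: P.append(a+t*(b-a)+nn*(k@o)/k.sum())
        vx,vy,x,y=cv2.fitLine(np.array(P,np.float32),cv2.DIST_HUBER,0,.01,.01).ravel()
        L.append(np.cross([x,y,1],[x+vx,y+vy,1]))
    c=[np.cross(L[i-1],L[i]) for i in range(4)]
    return np.array([k[:2]/k[2] for k in c])
def fit(obs,p0):
    fun=lambda p: np.concatenate([np.ravel([proj(f,X) for X in world(p)]-uv) for f,uv in obs])
    r=least_squares(fun,p0,x_scale=[.1,.1,.1,.1,.1]); J=r.jac; s=np.sqrt(np.diag(np.linalg.inv(J.T@J)))*.3
    return r.x,np.sqrt(np.mean(r.fun**2)),s
def lookpose(P,d,T):
    c=P-d*T@np.array([-.306,0,.952]); return c-T@np.array([.078,0,-.142])
E
python3 - <<'E'
from h import *; import pickle
fr=pickle.load(open("fr.pkl","rb")); fv=fr["vise"]; fs=fr["stamp"]; print(fv["K"])
c=np.array([[85,108],[262,147],[237,268],[70,232]])/3+[190,80]-.33
c=refine(fv,c,3); print(c.round(1))
p,e,s=fit([(fv,c)],[-.1,.5,.53,-.19,.14]); print(p.round(4),e,s.round(4))
obs=[(fv,c)]
for tilt,d in [(.0,.27),(-.5,.27)]:
    B=bedR(p[0],p[1]+tilt); T=np.column_stack([B[:,0],-B[:,1],-B[:,2]])
    q=lookpose(p[2:],d,T)
    try: bot.goto(q,T)
    except bot.PlanningError as ex: print("plan",ex,q); continue
    f=optics.grab_frame("wrist"); u=np.array([proj(f,X) for X in world(p)]); c=refine(f,u,9); c=refine(f,c,4)
    print((c-u).round(1).tolist()); obs.append((f,c)); 
    p1,e,s=fit([(f,c)],p); print("single",p1.round(4),e,s.round(4))
    p,e,s=fit(obs,p); print(p.round(4),np.degrees(p[:2]).round(2),e,s.round(4))
pickle.dump((p,obs),open("bed.pkl","wb"))
im=obs[-1][0]["pixels"].copy(); cv2.polylines(im,[np.round(obs[-1][1]).astype(int)],True,(255,0,0)); save({"pixels":im},"v2.png")
# stamp: top corners rough
k=np.array([[130,150],[240,75],[290,157],[180,230]])/4.333+[210,70]-.4
W=np.array([atz(fs,q,.116) for q in k]); print(W.round(4), W.mean(0), np.linalg.norm(np.diff(W,axis=0),axis=1))
l=W[1]-W[0]+W[2]-W[3]; print("long dir deg",np.degrees(np.arctan2(l[1],l[0])))
D=np.array([[1,0,0],[0,-1,0],[0,0,-1.]])
bot.goto([W[:,0].mean()-.06,W[:,1].mean(),.22],D); f=optics.grab_frame("wrist"); pickle.dump(f,open("s2.pkl","wb")); save(f,"s2.png")
hsv=cv2.cvtColor(f["pixels"],cv2.COLOR_RGB2HSV); m=cv2.inRange(hsv,(4,110,60),(18,255,255))
n,lab,st,ce=cv2.connectedComponentsWithStats(m); print(proj(f,W.mean(0)),[(st[i].tolist()) for i in range(1,n) if st[i,4]>200])
print(telemetry.get_obs()["time"])
E
python3 -c "
import cv2,numpy as np
cv2.imwrite('pics/c2.png',cv2.resize(np.hstack([cv2.imread('pics/v2.png'),cv2.imread('pics/s2.png')]),(800,300),interpolation=cv2.INTER_AREA))"
```

```text
[[301.93255106   0.         255.33538633]
 [  0.         301.93255106 186.96879346]
 [  0.           0.           1.        ]]
[[218.1 116.2]
 [276.7 128.6]
 [268.1 168.9]
 [212.8 156.7]]
[-0.2253  0.6224  0.5365 -0.1761  0.1571] 0.027057936307867 [0.0047 0.0266 0.0007 0.0002 0.0017]
[[0.2, -0.3], [0.3, -0.3], [0.2, -0.3], [0.2, -0.3]]
single [-0.2252  0.6254  0.5366 -0.1764  0.1575] 0.020082646963592715 [0.0033 0.0179 0.0003 0.0002 0.0009]
[-0.2253  0.6267  0.5365 -0.1763  0.1575] [-12.91  35.91] 0.10889637501514078 [0.0027 0.0143 0.0003 0.0001 0.0007]
[[-0.2, 0.0], [-0.2, -0.1], [-0.1, 0.2], [-0.0, 0.2]]
single [-0.2248  0.6207  0.5364 -0.1761  0.1574] 0.050781344107694984 [0.0032 0.0079 0.0002 0.0001 0.001 ]
[-0.2251  0.6231  0.5365 -0.1762  0.1576] [-12.9  35.7] 0.10762181560804439 [0.0021 0.0063 0.0001 0.0001 0.0003]
[[ 0.4236 -0.0343  0.116 ]
 [ 0.4407 -0.0605  0.116 ]
 [ 0.422  -0.0728  0.116 ]
 [ 0.4047 -0.0462  0.116 ]] [ 0.42274468 -0.05344204  0.116     ] [0.03134486 0.02236719 0.03167175]
long dir deg -56.97063682476279
[254.58219494 114.23369049] [[230, 91, 49, 46, 1342]]
5.4083
```

View pics/c2.png

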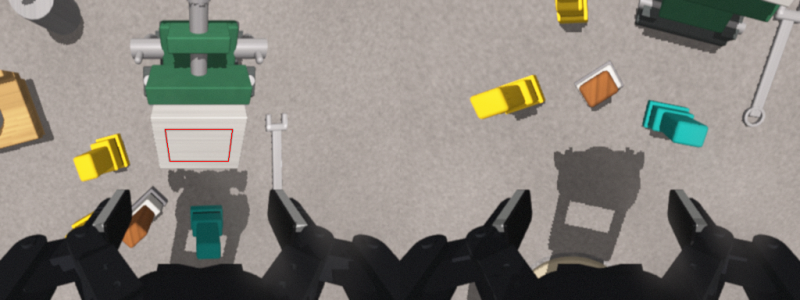

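The wide views agree: slope 35.7°, yaw −12.9°, frame centre (0.5365, −0.176, 0.158). The brown stamp in the second wrist picture is at about (254,114) native, as predicted. Now refine it, grasp, lift and check.

Run:
```python
from h import *; import pickle
f=pickle.load(open("s2.pkl","rb"))
m=cv2.inRange(cv2.cvtColor(f["pixels"],cv2.COLOR_RGB2HSV),(4,110,60),(18,255,255))
n,lab,st,ce=cv2.connectedComponentsWithStats(m); i=1+np.argmax(st[1:,4])
W=np.array([atz(f,q,.116)[:2] for q in np.argwhere(lab==i)[:,::-1].astype(float)]).astype(np.float32)
r=cv2.minAreaRect(W*1000); print(r)
b=cv2.boxPoints(r); e=[b[1]-b[0],b[2]-b[1]]; e=max(e,key=np.linalg.norm); e=e*np.sign(-e[1])
th=np.arctan2(e[1],e[0]); c=np.array(r[0])/1000; print(np.degrees(th),c)
y=np.array([np.cos(th),np.sin(th),0]); z=np.array([0,0,-1.]); R=np.column_stack([np.cross(y,z),y,z])
bot.command_gripper(.06,80)
bot.goto([*c,.16],R); bot.movel([*c,.067],.12)
print(telemetry.get_obs()["contact_force"])
bot.command_gripper(.02,80); o=telemetry.get_obs(); print(o["finger_gap"],o["finger_force"],o["ee_pos"],o["contact_force"])
bot.movel([*c,.25],.15); o=telemetry.get_obs(); print(o["finger_gap"],o["ee_pos"],o["contact_force"],o["time"])
f=optics.grab_frame("wrist"); save(f,"g.png")
```

```text
((422.8848876953125, -52.78487014770508), (24.823789596557617, 34.19386672973633), 31.335983276367188)
-58.664013 [ 0.42288489 -0.05278487]
[0.82184611 0.07823913 0.1686108 ]
0.0350607486157312 79.32930707931519 [ 0.42336081 -0.05287811  0.06761164] [-0.10419903 -0.04386167  1.9495848 ]
0.035278702208314715 [ 0.42249244 -0.05270155  0.24884348] [-0.92651574 -1.00902057 -3.11469791] 8.9667
```

View pics/g.png

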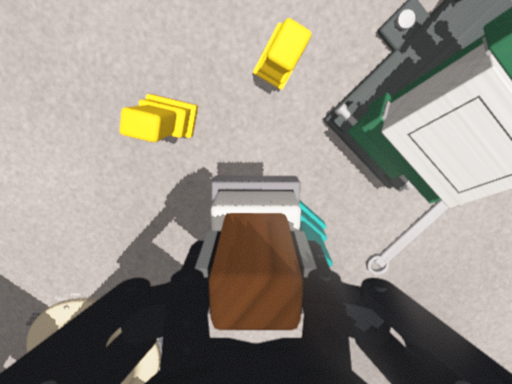

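The stamp is held squarely: handle at (255,270), foot's front edge at row ~177, columns 211–301. Now check its offset in the grip, move to hover, tare and press in small steps.

```bash
cat >> h.py <<'E'
def force(n,k=5):
    v=[]
    for _ in range(k): v.append(telemetry.get_obs()["contact_force"]); bot.sleep(.01)
    return np.mean(v,0)@n
E
python3 - <<'E'
from h import *; import pickle
f=optics.grab_frame("wrist"); o=telemetry.get_obs()
for q in [(.02,.03,.0676),(.02,-.03,.0676),(.013,.018,-.0484),(.013,-.018,-.0484),(-.013,-.018,-.0484)]: print(q,proj(f,o["ee_pos"]+o["tcp_rot"]@np.array(q)).round(1))
p,_=pickle.load(open("bed.pkl","rb")); B=bedR(p[0],p[1]); n=B[:,2]; T=np.column_stack([B[:,0],-B[:,1],-n])
P=p[2:]; h=.0676
bot.goto(P+n*(h+.11),T); bot.sleep(.2); bot.movel(P+n*(h+.02),.1); bot.sleep(.3)
o=telemetry.get_obs(); d=o["ee_pos"]-(P+n*(h+.02)); print("err mm",(B.T@d*1000).round(2),"ang",np.degrees(np.arccos(np.clip((np.trace(o["tcp_rot"].T@T)-1)/2,-1,1))))
print(force(n),o["ft_torque"],o["time"],o["joint_positions"].round(2))
g=optics.grab_frame("wrist"); save(g,"hov.png")
E
```

```text
(0.02, 0.03, 0.0676) [297.6 174.2]
(0.02, -0.03, 0.0676) [214.  174.3]
(0.013, 0.018, -0.0484) [306.3 278.8]
(0.013, -0.018, -0.0484) [206.2 278.8]
(-0.013, -0.018, -0.0484) [209.6 336.7]
err mm [ 0.26 -0.07  0.36] ang 0.04482292287786394
-2.2940342909244675 [0.13328487 0.56061295 0.00500552] 11.15 [-0.48 -0.45  1.94  0.17  1.05  1.28]
```

View pics/hov.png

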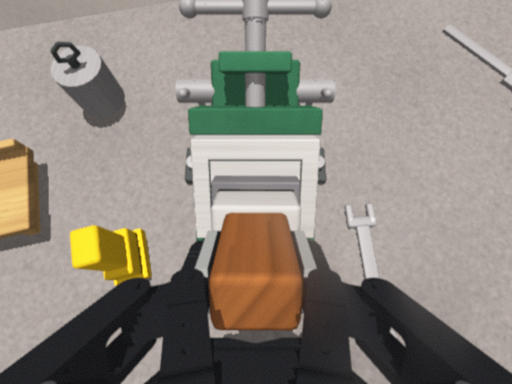

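The stamp hovers over the block, inside the frame laterally: frame columns 208–302, foot columns 211–300. The handle's back edge shows slightly off prediction, so I'll check for tilt from row profiles.

Run:
```python
from h import *
g=cv2.imread("pics/g.png")
print("front",[(r,int(g[r,225:290].mean())) for r in range(168,218)])
for c in (230,255,280): print("back",c,[(r,g[r,c].tolist()) for r in range(320,336)])
print("cols@182",[(c,int(g[180:186,c].mean())) for c in list(range(206,218))+list(range(294,306))])
f=optics.grab_frame("wrist"); o=telemetry.get_obs()
for nm,x,z in [("under",.02,.0676),("foottop",.02,.0496),("shelllow",.016,.0456),("shelltop",.016,.0156),("handlow",.013,.0156),("top",.013,-.0484),("backtop",-.013,-.0484),("foot back",-.016,.0156)]:
    print(nm,proj(f,o["ee_pos"]+o["tcp_rot"]@np.array([x,0,z])).round(1))
im=cv2.imread("pics/g.png")[160:345,195:315]; cv2.imwrite("pics/gz.png",cv2.resize(im,None,fx=3.2,fy=3.2,interpolation=cv2.INTER_CUBIC))
```

```text
front [(168, 144), (169, 144), (170, 145), (171, 146), (172, 146), (173, 146), (174, 143), (175, 128), (176, 105), (177, 96), (178, 97), (179, 98), (180, 98), (181, 113), (182, 149), (183, 176), (184, 185), (185, 186), (186, 186), (187, 185), (188, 169), (189, 120), (190, 80), (191, 113), (192, 143), (193, 149), (194, 151), (195, 153), (196, 154), (197, 155), (198, 154), (199, 156), (200, 157), (201, 157), (202, 158), (203, 161), (204, 170), (205, 193), (206, 225), (207, 240), (208, 244), (209, 246), (210, 248), (211, 248), (212, 228), (213, 150), (214, 101), (215, 94), (216, 92), (217, 90)]
back 230 [(320, [39, 72, 118]), (321, [42, 74, 120]), (322, [41, 67, 117]), (323, [41, 75, 118]), (324, [40, 68, 111]), (325, [39, 68, 114]), (326, [37, 63, 109]), (327, [30, 58, 99]), (328, [34, 61, 95]), (329, [76, 93, 119]), (330, [143, 155, 167]), (331, [180, 187, 198]), (332, [190, 194, 203]), (333, [184, 189, 199]), (334, [186, 189, 200]), (335, [191, 197, 205])]
back 255 [(320, [41, 68, 115]), (321, [34, 67, 112]), (322, [33, 64, 109]), (323, [41, 72, 114]), (324, [38, 68, 111]), (325, [35
[... 386 characters left out ...]
 (326, [40, 67, 108]), (327, [35, 65, 105]), (328, [34, 63, 103]), (329, [67, 85, 114]), (330, [146, 154, 170]), (331, [186, 193, 203]), (332, [194, 200, 211]), (333, [194, 199, 209]), (334, [189, 196, 206]), (335, [194, 200, 209])]
cols@182 [(206, 100), (207, 101), (208, 102), (209, 103), (210, 102), (211, 112), (212, 134), (213, 149), (214, 151), (215, 153), (216, 150), (217, 151), (294, 152), (295, 153), (296, 152), (297, 152), (298, 156), (299, 162), (300, 177), (301, 191), (302, 197), (303, 198), (304, 201), (305, 199)]
under [255.  173.7]
foottop [255.  180.8]
shelllow [255.  188.5]
shelltop [255. 205.]
handlow [255. 210.]
top [255.  276.9]
backtop [255.  334.8]
foot back [255.  255.5]
```

View pics/gz.png

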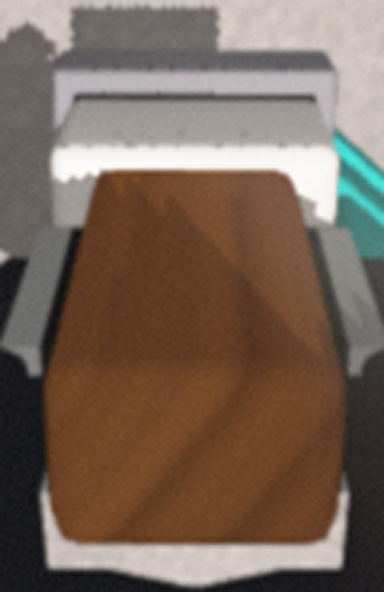

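Run:
```python
from h import *
f=optics.grab_frame("wrist"); o=telemetry.get_obs()
pts=np.array([[.02,.0676],[.02,.0496],[.016,.0456],[.016,.0156],[.013,.0156],[.013,-.0484],[-.013,-.0484]])
rows=np.array([175.5,181.8,190.5,205.3,213,273,329.5]); 
def res(q,full=True):
    x,z,t=q; c,s=np.cos(t),np.sin(t)
    return np.array([proj(f,o["ee_pos"]+o["tcp_rot"]@np.array([c*a+s*b+x,0,-s*a+c*b+z]))[1] for a,b in pts])-rows
for n,fn,q0 in [("xzt",res,[0,0,0]),("xz",lambda q:res([q[0],q[1],0]),[0,0])]:
    r=least_squares(fn,q0,x_scale=.01); print(n,(r.x*[1000,1000,57.3][:len(q0)]).round(2) if len(q0)==3 else (r.x*1000).round(2),r.fun.round(1), np.sqrt(np.diag(np.linalg.inv(r.jac.T@r.jac)))*.5*1000)
```

```text
xzt [-2.4   4.89 -0.6 ] [ 0.4  1.  -0.3  0.7 -2.2  0.4 -0. ] [0.46171686 0.85772007 4.7654564 ]
xz [-3.21  6.48] [ 0.1  0.8 -0.5  0.8 -2.1  1.2 -0.6] [0.28676668 0.48055345]
```

Tilt in the grip is about zero, but there's a possible −2.4 mm offset along bed x. I'll descend close to the face while watching force, and measure the actual gap from the foot to the frame line.

Run:
```python
from h import *; import pickle
p,_=pickle.load(open("bed.pkl","rb")); B=bedR(p[0],p[1]); n=B[:,2]; P=p[2:]; h=.0676
P=P+B[:,0]*.0018
f0=force(n,10); print("tare",f0)
for s in np.arange(.018,.0065,-.002):
    bot.movel(P+n*(h+s),.03); F=force(n)-f0; print(round(s,4),round(F,2))
    if F>1.5: break
bot.sleep(.2); f=optics.grab_frame("wrist"); save(f,"near.png"); g=f["pixels"].mean(2)
print([(r,int(g[r,235:275].mean())) for r in range(140,195)])
print("row170 L",[(c,int(g[165:172,c].mean())) for c in range(196,222)]); print("R",[(c,int(g[165:172,c].mean())) for c in range(292,318)])
o=telemetry.get_obs()
for nm,x in [("frame",.026),("foot@face",.02),("blk",.042)]: print(nm,proj(f,p[2:]+B[:,0]*x).round(1))
print("foot now",proj(f,o["ee_pos"]+o["tcp_rot"]@np.array([.02,0,h])),o["time"])
im=f["pixels"][130:210,185:325]; save({"pixels":cv2.resize(im,None,fx=5,fy=5,interpolation=cv2.INTER_CUBIC)},"nearz.png")
```

```text
tare -2.2548070053606954
0.018 0.01
0.016 0.27
0.014 0.1
0.012 -0.04
0.01 0.36
0.008 0.38
[(140, 196), (141, 203), (142, 201), (143, 206), (144, 224), (145, 229), (146, 222), (147, 218), (148, 218), (149, 219), (150, 216), (151, 213), (152, 212), (153, 213), (154, 214), (155, 216), (156, 218), (157, 220), (158, 221), (159, 221), (160, 220), (161, 218), (162, 218), (163, 213), (164, 186), (165, 137), (166, 141), (167, 188), (168, 211), (169, 212), (170, 212), (171, 213), (172, 215), (173, 215), (174, 209), (175, 183), (176, 143), (177, 125), (178, 125), (179, 125), (180, 127), (181, 133), (182, 148), (183, 152), (184, 143), (185, 137), (186, 137), (187, 137), (188, 130), (189, 99), (190, 90), (191, 150), (192, 188), (193, 194), (194, 196)]
row170 L [(196, 215), (197, 214), (198, 215), (199, 214), (200, 215), (201, 215), (202, 215), (203, 216), (204, 214), (205, 194), (206, 131), (207, 121), (208, 168), (209, 185), (210, 187), (211, 188), (212, 187), (213, 187), (214, 187), (215, 187), (216, 187), (217, 188), (218, 188), (219, 187), (220, 186), (221, 187)]
R [(292, 188), (293, 189), (294, 188), (295, 188), (296, 189), (297, 188), (298, 190), (299, 188), (300, 189), (301, 185), (302, 161), (303, 120), (304, 151), (305, 208), (306, 218), (307, 217), (308, 216), (309, 217), (310, 217), (311, 217), (312, 217), (313, 216), (314, 217), (315, 217), (316, 217), (317, 217)]
frame [255.1 165.4]
foot@face [255.1 173.2]
blk [255.1 143.8]
foot now [255.08555366 173.61177644] 13.425
```

View pics/nearz.png

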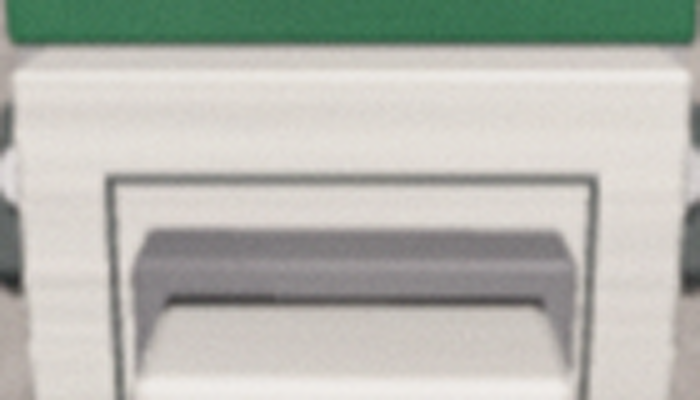

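The picture shows the frame line at row 165.5 and the foot edge at 175.8, with side gaps nearly equal and the edges parallel. Allowing for the last few mm of descent, the gap comes to about 6 mm, so the foot is centred. Pressing now.

Run:
```python
from h import *; import pickle
p,_=pickle.load(open("bed.pkl","rb")); B=bedR(p[0],p[1]); n=B[:,2]; P=p[2:]+B[:,0]*.0018; h=.0676
f0=force(n,10); t0=np.array(telemetry.get_obs()["ft_torque"]); s=.008; log=[]
while s>-.012:
    s-=.001 if not log or log[-1][1]<1.5 else .0005
    bot.movel(P+n*(h+s),.02); bot.sleep(.03); F=force(n)-f0; o=telemetry.get_obs()
    log.append((round(s*1000,2),round(F,2),round((o["ee_pos"]-P)@n*1000-67.6,2)))
    if F>12.4: break
bot.sleep(.1); F=force(n,10)-f0; print("hold",F, B.T@(telemetry.get_obs()["ft_torque"]-t0), B.T@telemetry.get_obs()["contact_force"])
bot.sleep(1.15); print(force(n,10)-f0); o=telemetry.get_obs(); print(log,o["finger_gap"],o["time"])
if log[-1][1]>12.4:
    bot.movel(P+n*(h+s+.03),.03); bot.movel(P+n*(h+.09),.12); o=telemetry.get_obs(); print(o["time"],force(n)-f0)
    f=optics.grab_frame("wrist"); save(f,"after.png")
```

```text
hold 12.570223426087336 [ 0.12701554  0.39983908 -0.00841213] [-4.29876229  0.7366059  11.56248795]
12.907456271610222
[(7.0, np.float64(-0.24), np.float64(6.96)), (6.0, np.float64(-0.04), np.float64(5.96)), (5.0, np.float64(-0.48), np.float64(4.96)), (4.0, np.float64(-0.29), np.float64(3.97)), (3.0, np.float64(0.24), np.float64(2.98)), (2.0, np.float64(-0.2), np.float64(1.98)), (1.0, np.float64(-0.21), np.float64(0.96)), (0.0, np.float64(3.51), np.float64(0.24)), (-0.5, np.float64(4.36), np.float64(-0.34)), (-1.0, np.float64(5.64), np.float64(-0.88)), (-1.5, np.float64(6.46), np.float64(-1.41)), (-2.0, np.float64(7.25), np.float64(-1.89)), (-2.5, np.float64(8.49), np.float64(-2.34)), (-3.0, np.float64(9.06), np.float64(-2.78)), (-3.5, np.float64(10.56), np.float64(-3.21)), (-4.0, np.float64(11.17), np.float64(-3.64)), (-4.5, np.float64(11.64), np.float64(-4.08)), (-5.0, np.float64(13.17), np.float64(-4.51))] 0.03509751237928331 20.775
22.6167 -0.15732919997229766
```

Contact came at 0.3 mm from the estimate. The foot was held for over 1 s at 12.6–12.9 N, about 4.8 mm in, and lifted straight off. Next, look at the rack.

Run:
```python
from h import *; import pickle
D=np.array([[1,0,0],[0,-1,0],[0,0,-1.]])
bot.goto([.50,.25,.36],D); bot.sleep(.2)
f=optics.grab_frame("wrist"); save(f,"rk.png"); out={"f":f}
print((-np.array(f["R"]).T@f["t"]).round(3), telemetry.get_obs()["time"])
for th in ["rack","round_stamp_a"]:
    out[th]=optics.outline_of("wrist",th)
    for o in out[th]:
        a=np.argwhere(o["mask"]); print(th,round(o["conf"],2),o["at"],a.min(0),a.max(0),atz(f,o["at"],.06).round(3))
pickle.dump(out,open("rk.pkl","wb"))
ft=optics.grab_frame("top")
for th in ["rack","round_stamp_a"]:
    for o in optics.outline_of("top",th):
        a=np.argwhere(o["mask"]); print("top",th,round(o["conf"],2),a.min(0),a.max(0),atz(ft,o["at"],.05).round(3))
```

```text
[0.578 0.249 0.502] 24.4917
rack 0.83 [255.5, 45.1] [  0 133] [ 89 379] [0.635 0.248 0.06 ]
round_stamp_a 0.96 [332.5, 38.8] [ 17 310] [ 62 358] [0.643 0.146 0.06 ]
round_stamp_a 0.64 [184.7, 37.8] [ 18 157] [ 64 206] [0.644 0.342 0.06 ]
top rack 0.92 [157 109] [198 216] [0.644 0.237 0.05 ]
top round_stamp_a 0.73 [168 185] [185 201] [0.646 0.164 0.05 ]
top round_stamp_a 0.53 [170 117] [187 139] [0.639 0.345 0.05 ]
```

View pics/rk.png

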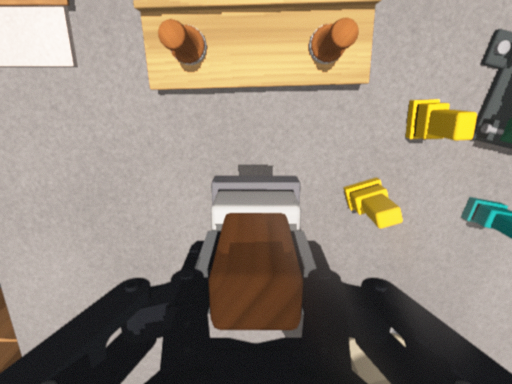

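The picture shows the rack board at (149–369, 10–88), round stamps with bases at about (188,47) and (328,45), and the free place between them at about (259,46). I'll take a second, closer view and fit it numerically.

Run:
```python
from h import *; import pickle
D=np.array([[1,0,0],[0,-1,0],[0,0,-1.]])
def ana(f,rs):
    hsv=cv2.cvtColor(f["pixels"],cv2.COLOR_RGB2HSV); m=cv2.inRange(hsv,(12,60,110),(28,255,255)); 
    n,lab,st,ce=cv2.connectedComponentsWithStats(m[:170]); m=lab==1+np.argmax(st[1:,4])
    cs=np.where(m.any(0))[0]; lo,hi=cs.min()+12,cs.max()-12
    E=np.array([[c,np.where(m[:,c])[0].max()+.5] for c in range(lo,hi)],np.float32)
    vx,vy,x0,y0=cv2.fitLine(E,cv2.DIST_HUBER,0,.01,.01).ravel()
    a,b=[atz(f,(c,y0+(c-x0)*vy/vx),.04) for c in (lo,hi)]; d=(a-b)[:2]; d/=np.linalg.norm(d)
    yaw=np.arctan2(-d[0],d[1]); X=np.array([d[1],-d[0]]); 
    r=int(np.median(E[:,1]))-8; c2=np.where(m[r])[0]; ends=[atz(f,(c2.min()-.5,r),.04)[:2],atz(f,(c2.max()+.5,r),.04)[:2]]
    print("yaw deg",np.degrees(yaw),"front edge x_r",X@a[:2],"ends y_r",[d@e for e in ends],"mid",d@(ends[0]+ends[1])/2)
    S=[]
    for o in rs[:2]:
        k=np.argwhere(o["mask"])[:,::-1].astype(float); left=o["at"][0]<256
        W=np.array([atz(f,q,.045)[:2] for q in k]); ye=(W@d).min() if left else (W@d).max(); xe=(W@X).min()
        c=np.array([xe+.0245,ye+(.0245 if left else -.0245)]); S.append(c); print("stamp r-frame",c.round(4),o["conf"])
    mid=(S[0]+S[1])/2; print("mid r",mid.round(4),"dist",abs(S[0]-S[1])[1],"front edge->row",mid[0]-X@a[:2],"world",(mid[0]*X+mid[1]*d).round(4))
    return yaw,X,d,mid
k=pickle.load(open("rk.pkl","rb")); ana(k["f"],k["round_stamp_a"])
bot.goto([.56,.25,.32],D); bot.sleep(.2); f=optics.grab_frame("wrist"); rs=optics.outline_of("wrist","round_stamp_a"); save(f,"rk2.png")
pickle.dump((f,rs),open("rk2.pkl","wb")); ana(f,rs); print(telemetry.get_obs()["time"])
```

```text
yaw deg 1.4540405528226772 front edge x_r 0.5885514827746808 ends y_r [np.float64(0.38879623766217913), np.float64(0.06903252014820507)] mid 0.22891437890519212
stamp r-frame [0.6433 0.1326] 0.96
stamp r-frame [0.646  0.3248] 0.64
mid r [0.6447 0.2287] dist 0.19223598357129745 front edge->row 0.05612249504325295 world [0.6387 0.245 ]
yaw deg 1.4458164529029232 front edge x_r 0.5889118059477831 ends y_r [np.float64(0.3883021440309792), np.float64(0.06950682996941066)] mid 0.22890448700019492
stamp r-frame [0.6443 0.1337] 0.68
stamp r-frame [0.6465 0.3263] 0.57
mid r [0.6454 0.23  ] dist 0.19256148885094743 front edge->row 0.056533343149463566 world [0.6394 0.2462]
25.4333
```

Run:
```python
from h import *
a=np.radians(1.45); X=np.array([np.cos(a),np.sin(a),0]); Y=np.array([-np.sin(a),np.cos(a),0]); z=np.array([0,0,1.])
R=np.column_stack([X,-Y,-z]); C=X*(.6445+.0018)+Y*.229; h=.0676+.04
bot.goto(C+z*(h+.12),R); bot.movel(C+z*(h+.012),.1); bot.sleep(.25)
f0=force(z,10); s=.012
while s>-.008:
    s-=.001 if s>.004 else .0005
    bot.movel(C+z*(h+s),.02); bot.sleep(.03); F=force(z)-f0
    if F>1.3: break
o=telemetry.get_obs(); print("contact s",s,F,o["ee_pos"]-C-z*h,o["time"])
bot.command_gripper(.056,20); bot.sleep(.2); print(telemetry.get_obs()["contact_force"])
bot.movel(C+z*(h+.14),.12); bot.goto([.50,.25,.36],np.array([[1,0,0],[0,-1,0],[0,0,-1.]])); bot.sleep(.2)
f=optics.grab_frame("wrist"); save(f,"fin.png"); print(telemetry.get_obs()["time"])
m=cv2.inRange(cv2.cvtColor(f["pixels"],cv2.COLOR_RGB2HSV),(4,110,60),(14,255,255)); n,l,st,ce=cv2.connectedComponentsWithStats(m)
for i in range(1,n):
    if st[i,4]>80: print(st[i],ce[i])
def box(z,hx,hy): return [proj(f,C-X*.0018+X*i*hx+Y*j*hy+[0,0,z]).round(1).tolist() for i,j in [(1,1),(1,-1),(-1,-1),(-1,1)]]
print("pred top",box(.156,.013,.018),"pred foot",box(.058,.02,.03))
for c in ["wrist"]:
    for o in optics.outline_of(c,"stamp"): 
        k=np.argwhere(o["mask"]); print(o["conf"],o["at"],k.min(0),k.max(0))
    for o in optics.outline_of(c,"round_stamp_a"): k=np.argwhere(o["mask"]); print(o["conf"],o["at"],k.min(0),k.max(0))
cv2.imwrite("pics/finz.png",cv2.resize(cv2.cvtColor(f["pixels"],cv2.COLOR_RGB2BGR)[0:110,130:390],None,fx=3,fy=3,interpolation=cv2.INTER_CUBIC))
```

```text
contact s -3.469446951953614e-18 3.5202295899908718 [1.00642759e-04 6.12249066e-05 4.89265569e-04] 32.7583
[-0.50439771  0.68769339 -0.56792944]
35.6083
[  0   0  67   4 147] [36.4829932   2.15646259]
[ 242   13   35   35 1057] [258.96783349  29.62251656]
[ 312   17   48   45 1436] [334.60793872  38.23259053]
[ 158   18   46   44 1406] [181.01351351  39.45590327]
[  0 292  18  72 588] [  5.50340136 334.02040816]
pred top [[241.1, 13.6], [276.8, 12.6], [276.9, 41.0], [242.1, 42.0]] pred foot [[234.9, 25.6], [280.7, 24.3], [280.7, 57.5], [236.3, 58.7]]
0.96 [490.2, 213.2] [197 462] [237 511]
0.74 [374.9, 205.6] [176 344] [227 404]
0.68 [438.2, 120.9] [ 97 406] [139 478]
0.63 [258.5, 38.6] [ 12 235] [ 58 281]
0.23 [333.2, 37.7] [ 17 310] [ 61 359]
0.73 [184.4, 37.7] [ 17 158] [ 63 206]
```

The stamp stands where predicted: foot columns 235–281, front row 58. The round stamps' masks haven't moved and the gripper is clear. Handing in.

```bash
python3 -c "
from h import *
print(bot.sign_off())"
```

```text
the job is handed in; nothing more can be done
None
```

I pressed the stamp inside the frame at about 12.8 N (foot about 4.8 mm in) for over a second, lifted it straight off, stood it in the free place on the rack, and handed the job in at about 36 s; I did not photograph the print itself.

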